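# Set the cheese block to the cut line on the portioning board

## Robot

A 6-joint arm with a two-finger parallel gripper is mounted at the origin on the work surface. World frame = base frame: x ahead of the robot, y to its left, z up, the work surface at z = 0. Lengths are in m, angles in degrees, forces in N, time in s.
With the tool pointing down it reaches from about 0.325 to 0.85 m from the base axis. Payload 15.5 kg.
Tool frame: the origin (TCP) lies at the very end of the fingers, on their centre line; the grasp point (between the pads) lies arm.grip_depth behind it (arm.grip_depth is the distance from the TCP to the grasp point, in m); z points along the fingers, y is the line along which they close (so a half turn about z gives the same grasp; the last joint's range is limited). The gripper opens to 91 mm and grips with 3 to 60 N. Pads are 32 mm wide; open, the fingers measure 118 mm over their backs; the gripper's body (76 mm by 178 mm) begins 60 mm behind the grasp point.
Start: joints at [68.268, 28.281, 77.091, -0, 74.628, -5.472], TCP at [0.175, 0.6, 0.185] pointing down, gripper open.
Joint ranges: [-166.48, 166.48], [-47.26, 123.95], [12.59, 153.08], [-70.14, 250.14], [6.76, 159.57], [-176.63, 176.63]. Speed limits (degrees/s): [108.29, 108.29, 147.25, 172.46, 172.46, 172.46].

## Interface

Orientations are given as a 3x3 rotation matrix whose columns are the frame's x, y, z axes.
In Python, from rig import arm gives the robot as it stands. Calls block until the motion is done:
- arm.move_to(position, orientation): joint-space move of the TCP to a pose.
- arm.move_l(position, orientation=None, feed=0.15): straight line of the TCP; orientation=None keeps the orientation; feed is the mean speed in m/s.
- arm.move_joints(angles): joint-space move.
- arm.grip(opening): finger opening in m; the grip force is fixed at half the most; returns when the fingers have stopped.
- arm.sleep(seconds).
- arm.solve_ik(position, orientation): joint angles nearest the present ones, or None.
- arm.snapshot(name): name is "scene" or "top" or "wrist"; returns the picture (400x640x3 uint8, red, green, blue); there is no depth.
- arm.get_calibration(name): a dict with "intrinsics" (3x3 intrinsics, pixels), "cam_to_world" (4x4, takes a point from camera to world coordinates). Camera axes: x right, y down, z forward; pixel columns grow to the right and rows downward; lengths in m; the calibration is good to about 2 mm. The wrist camera is an equidistant fisheye: a pixel r from the principal point sees the ray r / f radians off the axis. A picture is of the moment at which its call begins: read the wrist's pose just before it. get_calibration takes no time and is no camera call; for the wrist camera it gives the pose at the moment of the call.
A pose or a line that the arm cannot do raises arm.Unreachable and nothing moves.
- arm.sign_off(): hands the job in; it is judged then, once.
Readings, each from a call of its own:
- arm.current_t(): time.
- arm.current_joint_positions(): joint angles.
- arm.current_dq(): joint speeds.
- arm.current_tau(): joint torques, N m.
- arm.current_ee_pos(): TCP position.
- arm.current_tool_rot(): TCP orientation.
- arm.current_force(): force on the tool from outside, world axes, zero at the start.
- arm.current_torque(): the same for the moment, N m.
- arm.current_width(): finger opening in m.
- arm.current_grasp_force(): force on a finger pad.
Only numpy, scipy, OpenCV 4.12 (cv2) and the standard library are available. Lean on these libraries where they do the work, as an engineer would, in place of code of your own. Each camera call takes 0.05 s, during which the arm holds its last target. There are 200 camera calls.

## Task

Push the block of cheese home against the wooden fence of the white board, holding it pressed there with about 10 N for a second, then slide it along the fence until its plain yellow end meets the dark cut line, without going past the line and without letting it leave the fence on the way. Leave it there, flat on the board, flush to the fence, and leave the other things alone; the cheese bruises if it is pressed against the fence with more than 15 N.

Things in the scene. Friction and masses are not known exactly. Their poses are not given: they have to be found in the camera images.
- board: White white board fixed on the counter, 240 (x) by 420 (y) by 20 mm thick. Origin: centre of its underside, at counter height; z up. Along its far (+x) edge runs the fence, its inner face at board x = +95 mm. A thin brass strip along the near edge is decoration. Nothing on the board stops the cheese along y.
- fence: Rigid brown wooden strip fixed on the board: 15 (x) by 420 (y) mm, 22 mm high above the board's surface. Origin: middle of the lower edge of its inner face, which looks to -x and which the cheese goes against; axes as the board. The cheese is pressed home when it lies flush and bears on the fence with more than 6 N for 0.3 s (a tool also feels sliding friction); over 15 N bruises it.
- line: The cut line: dark, 4 mm wide, flat on the board, straight across the board (along board x) from near edge to fence. Origin: on its centreline at the board's surface, on the board's lengthwise midline (board x = 0); axes as the board. Marked at a different y each time, always towards the +y end.
- cheese: Loose block of firm cheese, 95 (x) by 140 (y) by 45 mm high, 0.5 to 0.9 kg: too wide to grip, to be pushed. Origin: centre of underside; z up. The end at y = -70 mm is red wax; the plain yellow end at y = +70 mm goes to the line, the +x side to the fence. Starts clear of the fence, up to 0.2 rad askew, 45 to 95 mm short of the line. Slides easily: friction 1 to 4 N unless pressed down.
- cheese_end (a point): Middle of the lower edge of the plain yellow end of the cheese (cheese y = +70 mm, at the board's surface). It has to come onto the middle of the cut line, within 4 mm.
- cheese_far (a point): Middle of the lower edge of the cheese's fence side (cheese x = +47.5 mm). At board x = +95 mm it touches the fence.
- red_box: Red lidded food box, 128 by 158 by 114 mm high, standing left of the board; origin: centre of underside. To be left alone.
- flask: Lime green flask, 80 mm across, 200 mm high; origin: centre of underside. To be left alone.
- mug: White mug, 84 mm across, 90 mm high; origin: centre of underside. To be left alone.
Things that resemble listed ones, but are neither listed nor needed, are in the scene too. Leave any purple or turquoise look-alike of the cheese alone.

How it is judged:
By the outcome, as a careful person would: the job done as asked, in the order asked, and still so for the second after the job is handed in, with the robot touching nothing.
It also fails if it takes over 64 s, if anything falls off the work surface, if the arm or the gripper's body presses on something with over 40 N, if the wrist force passes 120 N, or if a joint passes its speed limit or range.

## Working session

There is one attempt and no reset: what is moved stays moved. The work goes in short steps, each a Python script; the robot and the scene stay as the last script left them, time stands still between calls to the robot, and variables do not carry over. Pictures are saved under pics/ and viewed, at most 10 in all, crops included, and the job is handed in when it is done.

```bash
ls; mkdir -p pics; python3 - <<'E'
from rig import arm
import cv2,numpy as np
for n in("top","scene"):
    im=arm.snapshot(n); cv2.imwrite(f"pics/{n}0.png",im[:,:,::-1])
    c=arm.get_calibration(n); print(n,np.round(c["intrinsics"],1).tolist(),np.round(c["cam_to_world"],4).tolist())
print(arm.current_t(),arm.grip_depth,arm.current_force(),arm.current_tool_rot())
E
```

```text
pics
top [[467.2, 0.0, 317.2], [0.0, 467.2, 197.9], [0.0, 0.0, 1.0]] [[0.0004, -0.9801, 0.1985, 0.3287], [-0.9999, 0.0025, 0.0142, 0.009], [-0.0144, -0.1985, -0.98, 1.1585], [0.0, 0.0, 0.0, 1.0]]
scene [[389.3, 0.0, 315.5], [0.0, 389.3, 193.7], [0.0, 0.0, 1.0]] [[-0.732, 0.5328, -0.4246, 0.9728], [0.6813, 0.5672, -0.4628, 0.4955], [-0.0058, -0.628, -0.7782, 0.8531], [0.0, 0.0, 0.0, 1.0]]
0.1 0.0188 [0.71012946 0.65537538 0.54823949] [[-9.60010987e-01  2.79962010e-01 -4.21917338e-04]
 [ 2.79962307e-01  9.60010410e-01 -1.05827685e-03]
 [ 1.08767723e-04 -1.13407835e-03 -9.99999351e-01]]
```

View pics/top0.png

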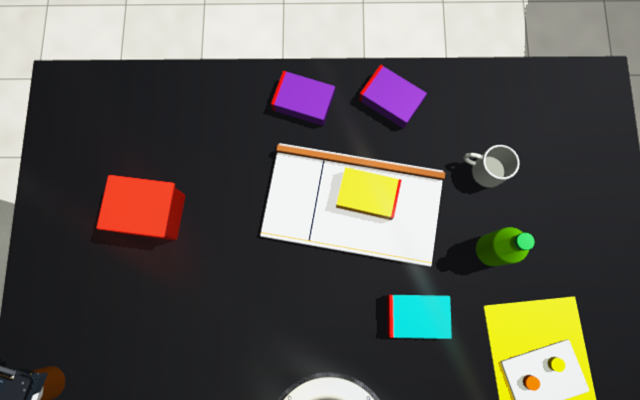

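View pics/scene0.png

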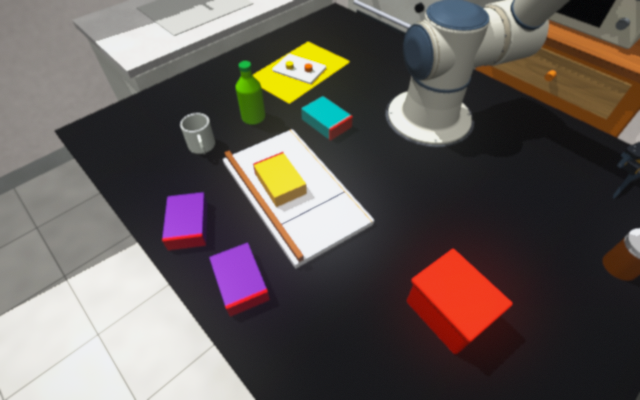

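The top view shows the yellow block with the red wax end at (368,193) on the white board, with the fence along the top edge from (278,148) to (444,174) and the cut line from (323,160) to (310,240). Purple blocks are at (303,97) and (393,96) and a turquoise one at (420,317). The yellow one is the cheese, because it is the only yellow block and it lies on the board. I'll confirm that in a crop.

```bash
python3 - <<'E'
import cv2
im=cv2.imread("pics/top0.png")[135:275,255:455]
cv2.imwrite("pics/crop1.png",cv2.resize(im,None,fx=4,fy=4,interpolation=cv2.INTER_CUBIC))
E
```

```text
(no output)
```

View pics/crop1.png

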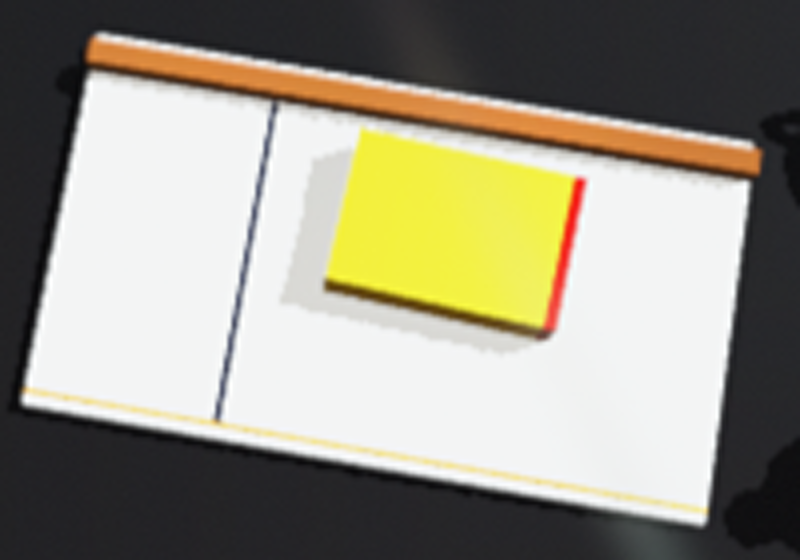

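Confirmed: yellow block with a red wax end, on the white board. Crop pixels: block top corners (361,129), (584,179), (549,331), (326,283); fence foot from (90,70) to (752,178); line from (275,103) to (218,420).

```bash
cat > h.py <<'E'
import numpy as np
def ray(c,px,z):
    K=c["intrinsics"];T=np.array(c["cam_to_world"])
    d=T[:3,:3]@np.linalg.solve(K,[px[0],px[1],1]); o=T[:3,3]
    return (o+d*(z-o[2])/d[2])[:2]
def ray_fish(c,px,z):
    K=np.array(c["intrinsics"]);T=np.array(c["cam_to_world"])
    v=np.array([(px[0]-K[0,2])/K[0,0],(px[1]-K[1,2])/K[1,1]]);t=np.linalg.norm(v)
    d=T[:3,:3]@np.r_[np.sin(t)*v/t,np.cos(t)]; o=T[:3,3]
    return (o+d*(z-o[2])/d[2])[:2]
E
python3 - <<'E'
from rig import arm
from h import *
c=arm.get_calibration("top")
P=lambda u,v,z: ray(c,((u+.5)/4-.5+255,(v+.5)/4-.5+135),z)
f=[P(90,70,.02),P(752,178,.02)];l=[P(275,103,.02),P(218,420,.02)]
q=[P(*a,.065) for a in[(361,129),(584,179),(549,331),(326,283)]]
ang=lambda a,b:np.degrees(np.arctan2(*(b-a)[::-1]))
print("fence",f,np.linalg.norm(f[1]-f[0]),ang(f[1],f[0])-90)
print("line",l,np.linalg.norm(l[1]-l[0]),ang(l[1],l[0]))
q=np.array(q);print("cheese",q,[np.linalg.norm(q[i]-q[i-1]) for i in range(4)],q.mean(0),ang(q[1],q[0])-90,ang(q[2],q[3])-90,ang(q[3],q[0]))
a=np.radians(ang(f[1],f[0])-90);X=np.array([np.cos(a),np.sin(a)]);Y=np.array([-X[1],X[0]])
print("board frame: fence x",f[0]@X,f[1]@X,"line y",l[0]@Y,l[1]@Y,"cheese x",q@X,"y",q@Y)
E
```

```text
fence [array([0.67812092, 0.12739635]), array([ 0.60626915, -0.2876895 ])] 0.4212587521993847 -9.820638564020697
line [array([0.65594484, 0.00996409]), array([0.4552603 , 0.04521975])] 0.20375781468079993 -9.963879152646392
cheese [[ 0.62650731 -0.04203942]
 [ 0.59499265 -0.17546175]
 [ 0.50271176 -0.15161137]
 [ 0.53184777 -0.02016264]] [np.float64(0.09715463226710748), np.float64(0.13709374008373448), np.float64(0.09531319198293459), np.float64(0.13463905502641307)] [ 0.56401487 -0.0973188 ] -13.28981466120291 -12.497728185458513 -13.013157667715076
board frame: fence x 0.6464548008979696 0.6464548008979696 line y 0.12169894308906513 0.12220834114869596 cheese x [0.62449723 0.61620148 0.52120479 0.52749338] y [ 0.06543648 -0.07140604 -0.06364498  0.07084713]
```

```bash
cat >> h.py <<'E'
a=np.radians(-9.9);X=np.array([np.cos(a),np.sin(a)]);Y=np.array([-X[1],X[0]])
W=lambda u,v,z: np.r_[u*X+v*Y,z]          # board axes (world origin) -> world
ph=np.radians(60);d=np.cos(ph)*X-np.sin(ph)*Y
def rot(s): 
    y=np.r_[s*d,0];z=np.array([0,0,-1.]);return np.c_[np.cross(y,z),y,z]
M=np.array([-.0386,-.0385])   # tool centre rel. to cheese centre when both fingers touch
E
python3 - <<'E'
from rig import arm
from h import *
import cv2
p=W(*(np.array([.572,.0])+M+[-.016,-.010]),.2)
for s in(1,-1):print(s,arm.solve_ik(p,rot(s)))
s=min((1,-1),key=lambda s:abs(arm.solve_ik(p,rot(s))[5]))
arm.move_to(p,rot(s))
c=arm.get_calibration("wrist");im=arm.snapshot("wrist")
cv2.imwrite("pics/w1.png",im[:,:,::-1]);np.savez("w1.npz",K=c["intrinsics"],T=c["cam_to_world"])
print(s,arm.current_t(),arm.current_ee_pos(),p,arm.current_width(),arm.current_force())
E
```

```text
1 [-2.18408016e+01  1.89068513e+01  9.06261205e+01 -2.54444375e-14
  7.04670282e+01  4.80591984e+01]
-1 [-2.18408016e+01  1.89068513e+01  9.06261205e+01 -2.54444375e-14
  7.04670282e+01 -1.31940802e+02]
1 2.9833 [ 0.50155052 -0.13618548  0.2000105 ] [ 0.501357   -0.13673392  0.2       ] 0.09130384440456464 [ 0.0887087   0.48696084 -0.26086437]
```

View pics/w1.png

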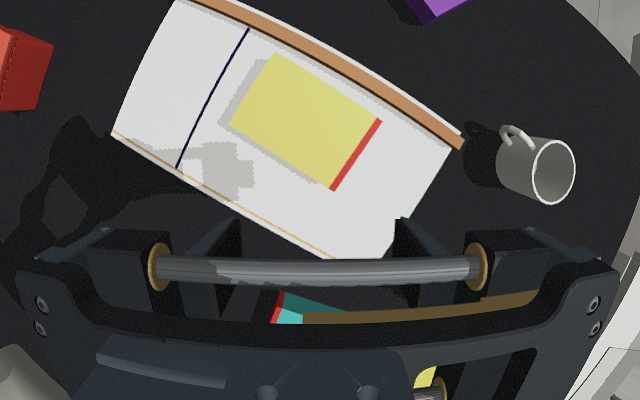

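The wrist view shows the whole job: line from (249,29) to (176,168); cheese top corners at (273,52), (382,119), (332,190) and (230,122); fence foot through (300,48), (400,105) and (459,149); mug at (537,165), clear of the tool.

```bash
python3 - <<'E'
from h import *
import numpy as np
n=np.load("w1.npz");c=dict(intrinsics=n["K"],cam_to_world=n["T"])
B=lambda u,v,z:(lambda p:np.round([p@X,p@Y],4))(ray_fish(c,(u,v),z))
print("line",B(249,29,.02),B(213,91,.02),B(176,168,.02))
print("fence",B(300,48,.02),B(400,105,.02),B(459,149,.02))
print("cheese",*[B(*q,.065) for q in[(273,52),(382,119),(332,190),(230,122)]])
E
```

```text
line [0.6413 0.1225] [0.5509 0.1232] [0.4385 0.1237]
fence [0.6486 0.0532] [ 0.6508 -0.0879] [ 0.6481 -0.1867]
cheese [0.6225 0.0688] [ 0.618  -0.0698] [ 0.5226 -0.063 ] [0.5328 0.0724]
```

```bash
cat >> h.py <<'E'
def fb(arm,n=3):   # mean tool force in board axes, sign: what the tool pushes with
    f=np.mean([arm.current_force() for _ in range(n)],0);return -np.array([f[:2]@X,f[:2]@Y])
E
python3 - <<'E'
from rig import arm
from h import *
R=rot(1);v=-.0485
arm.move_l(W(.5174,v,.2),R)
arm.move_l(W(.5174,v,.032),R,feed=.12); arm.sleep(.3)
b=fb(arm,5);np.save("bias.npy",b);print("bias",b)
u=.5174
arm.move_l(W(.548,v,.032),R,feed=.04);print(arm.current_t(),fb(arm)-b);u=.548
while u<.575:
    u+=.0005;t0=arm.current_t();arm.move_l(W(u,v,.032),R,feed=.02);t1=arm.current_t();f=fb(arm)-b
    print(round(u,4),np.round(f,1),round(t1-t0,3),round(arm.current_t()-t1,3))
    if f[0]>5:break
E
```

```text
bias [-0.37436049 -0.18950753]
6.0 [ 1.03730539 -0.70554624]
0.5485 [2.  0.3] 0.25 0.0
0.549 [ 3.7 -0.4] 0.25 0.0
0.5495 [3.3 0.3] 0.25 0.0
0.55 [ 1.9 -0.2] 0.25 0.0
0.5505 [1.4 0.7] 0.25 0.0
0.551 [2.1 0.7] 0.25 0.0
0.5515 [2.3 1. ] 0.25 0.0
0.552 [3.2 0.9] 0.25 0.0
0.5525 [2.1 0.8] 0.25 0.0
0.553 [2.  0.3] 0.25 0.0
0.5535 [1.7 0.4] 0.25 0.0
0.554 [1.2 1.3] 0.25 0.0
0.5545 [2.5 0.2] 0.25 0.0
0.555 [2.1 0.6] 0.25 0.0
0.5555 [ 3.  -0.3] 0.25 0.0
0.556 [3.1 1.7] 0.25 0.0
0.5565 [4.4 2.3] 0.25 0.0
0.557 [4.4 3.4] 0.25 0.0
0.5575 [4.1 2.7] 0.25 0.0
0.558 [3.7 2.2] 0.25 0.0
0.5585 [3.8 3.2] 0.25 0.0
0.559 [3.3 1.7] 0.25 0.0
0.5595 [6.3 2.8] 0.25 0.0
```

```bash
python3 - <<'E'
from rig import arm
from h import *
R=rot(1);v=-.0485;b=np.load("bias.npy");u=.5595
def F():
    r=[]
    for _ in range(4): arm.sleep(.03); r.append(fb(arm,1)-b)
    return np.mean(r,0)
while u<.566:
    f=F();print(round(u,5),np.round(f,1))
    if f[0]>9.8:break
    u+=.0003 if f[0]<6 else .00015;arm.move_l(W(u,v,.032),R,feed=.02)
for _ in range(5):arm.sleep(.12);print("hold",np.round(F(),1))
print(u,arm.current_t(),arm.current_ee_pos())
E
```

```text
0.5595 [5.5 2.9]
0.5598 [6.4 3. ]
0.55995 [7.2 3.3]
0.5601 [8.  3.2]
0.56025 [8.1 3.5]
0.5604 [8.5 3.2]
0.56055 [9.1 3.8]
0.5607 [9.7 3.6]
0.56085 [10.1  4. ]
hold [10.   3.9]
hold [10.3  3.7]
hold [10.8  3.8]
hold [10.6  4. ]
hold [10.   4.2]
0.5608499999999998 16.2 [ 0.54275389 -0.14389865  0.03177747]
```

```bash
python3 - <<'E'
from rig import arm
from h import *
import cv2
c=arm.get_calibration("wrist");im=arm.snapshot("wrist");t=arm.snapshot("top")
np.savez("w2.npz",K=c["intrinsics"],T=c["cam_to_world"])
a=cv2.resize(im[0:260,140:540],(800,520),interpolation=cv2.INTER_CUBIC)
cv2.imwrite("pics/w2.png",a[:,:,::-1]);cv2.imwrite("pics/t2.png",t[:,:,::-1])
E
```

```text
(no output)
```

View pics/w2.png

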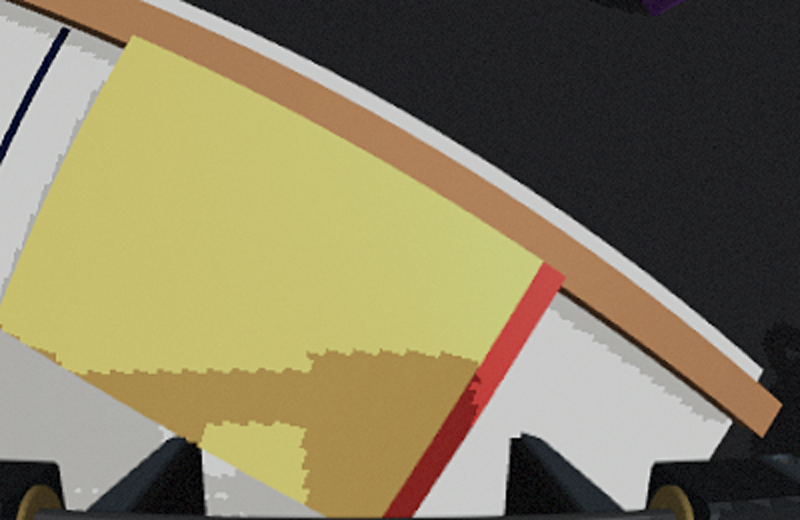

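The cheese lies flush: its top edge runs parallel along the fence from crop (131,36) to (565,277). Next is the force-regulated slide, stopping short for a look.

```bash
cat >> h.py <<'E'
import cv2
def slide(arm,u,v,v1,target=6.5,step=.002,pr=4):
    b=np.load("bias.npy");R=rot(1);log=[]
    while v<v1-1e-6:
        v=min(v+step,v1);arm.move_l(W(u,v,.032),R,feed=.015)
        r=[fb(arm,1)-b]
        for _ in range(2):arm.sleep(.02);r.append(fb(arm,1)-b)
        f=np.mean(r,0);u+=float(np.clip((target-f[0])/4000*.5,-.001,.0006));log.append((round(v*1e3,1),round(u*1e3,2),*np.round(f,1)))
        if f[0]>13 or abs(f[1])>25:print("STOP");break
    for l in log[::pr]+log[-1:]:print(*l)
    np.save("uv.npy",[u,v]);print("t",arm.current_t());return u,v
def look(arm,name):
    c=arm.get_calibration("wrist");im=arm.snapshot("wrist");np.savez(name+".npz",K=c["intrinsics"],T=c["cam_to_world"])
    cv2.imwrite(f"pics/{name}.png",cv2.resize(im[0:150,100:300],(800,600),interpolation=cv2.INTER_CUBIC)[:,:,::-1])
E
python3 - <<'E'
from rig import arm
from h import *
n=np.load("w2.npz");c=dict(intrinsics=n["K"],cam_to_world=n["T"])
B=lambda u,v,z:(lambda p:np.round([p@X,p@Y],4))(ray_fish(c,(140+u/2,v/2),z))
print("yellow end",B(131,36,.065),"red end",B(565,277,.065),"line",B(66,31,.02))
slide(arm,.56085,-.0485,-.0085,pr=2)
look(arm,"w3")
E
```

```text
yellow end [0.6433 0.0734] red end [ 0.6433 -0.0664] line [0.6417 0.1229]
-46.5 560.44 9.7 4.1
-42.5 560.21 7.0 2.7
-38.5 560.01 7.0 2.4
-34.5 559.98 7.4 2.7
-30.5 560.0 6.4 2.5
-26.5 560.06 6.2 2.6
-22.5 560.08 6.7 2.5
-18.5 560.05 6.5 2.6
-14.5 560.08 6.2 2.1
-10.5 560.14 6.3 2.5
-8.5 560.08 7.0 3.1
t 22.6333
```

View pics/w3.png

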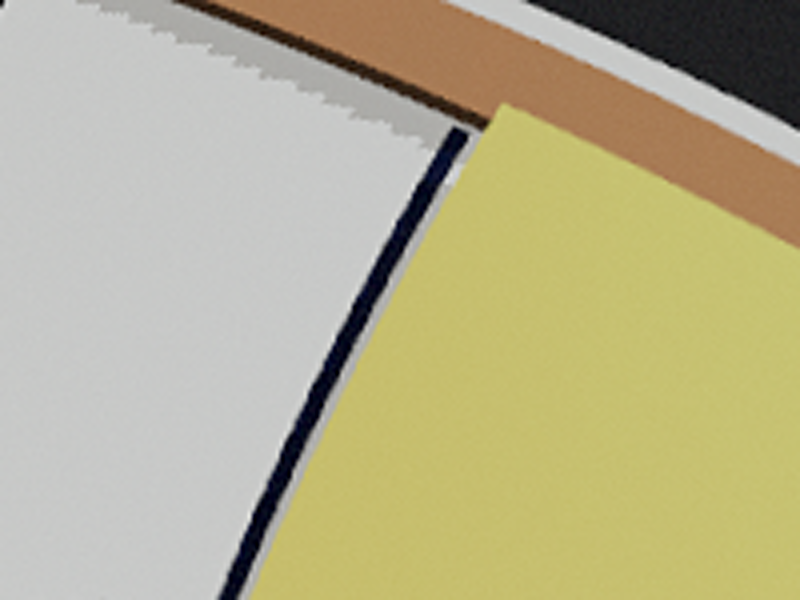

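The crop shows the cheese still flush to the fence; its front top corner is at (502,104) and its end runs (430,235)–(340,410). The line centre is at (400,242), (340,350) and (262,500).

```bash
python3 - <<'E'
from h import *
n=np.load("w3.npz");c=dict(intrinsics=n["K"],cam_to_world=n["T"])
B=lambda u,v,z:(lambda p:np.round([p@X,p@Y],4))(ray_fish(c,(100+(u+.5)/4-.5,(v+.5)/4-.5),z))
print("end",B(502,104,.065),B(430,233,.065),B(375,340,.065),B(300,490,.065))
print("line",B(459,130,.02),B(400,242,.02),B(340,350,.02),B(262,500,.02))
from scipy.spatial.transform import Rotation
print(c["cam_to_world"][:3,3]@np.array([*X,0]),c["cam_to_world"][:3,3]@np.array([*Y,0]),c["cam_to_world"][2,3])
E
```

```text
end [0.6439 0.1   ] [0.6231 0.0996] [0.6063 0.0994] [0.5824 0.0997]
line [0.6427 0.1243] [0.6201 0.1235] [0.5981 0.1242] [0.567  0.1257]
0.6202732669825751 0.027698843393240417 0.23111219131401944
```

Finger B has been pushing the red end since contact: 40 mm of tool travel less the 13.6 mm gap gives the 26.4 mm moved. About 24 mm remain, so I'll go 18 mm and look again.

```bash
python3 - <<'E'
from rig import arm
from h import *
u,v=np.load("uv.npy");slide(arm,u,v,v+.018,pr=3)
look(arm,"w4")
t=arm.snapshot("top");cv2.imwrite("pics/t4.png",cv2.resize(t[140:240,295:425],None,fx=6,fy=6,interpolation=cv2.INTER_CUBIC)[:,:,::-1])
E
```

```text
-6.5 560.13 6.1 3.2
-0.5 560.2 6.3 2.6
5.5 560.23 6.4 2.9
9.5 560.23 6.7 2.8
t 25.5333
```

View pics/w4.png

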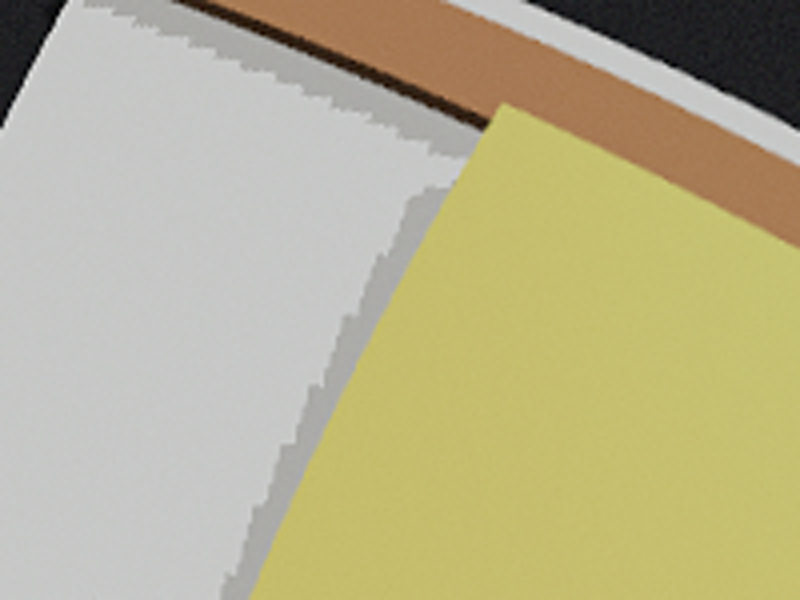

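View pics/t4.png

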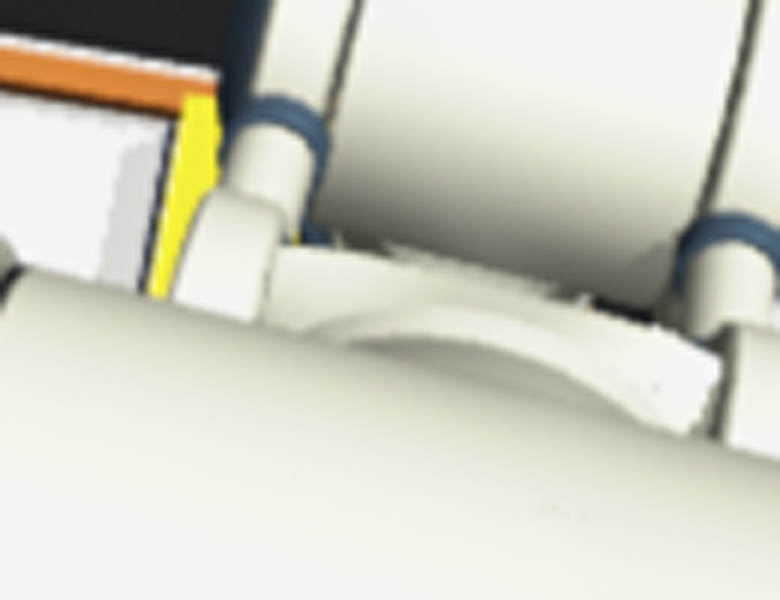

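The wrist view shows the cheese flush, but the cheese's top now hides the line. The top crop shows the line (175,125)–(147,285) just ahead of the yellow edge. I'll extract both edges there numerically.

```bash
python3 - <<'E'
from rig import arm
from h import *
t=cv2.imread("pics/t4.png")[::6,::6]  # ~ original pixels? use original-scale resample
t=cv2.resize(cv2.imread("pics/t4.png"),None,fx=1/6,fy=1/6,interpolation=cv2.INTER_AREA).astype(int)
c=arm.get_calibration("top");t0=cv2.imread("pics/top0.png").astype(int)
P=lambda x,y,z:(lambda p:np.round([p@X,p@Y],4))(ray(c,(x,y),z))
for r in(20,24,28,32,36,40,44):
    print(r,[tuple(int(k) for k in t[r,x]) for x in range(22,33)])
# line in first image (same camera), intensity centroid
for y in range(164,236,8):
    g=t0[y].sum(1);x0=round(323-(y-160)*13/80.);w=np.maximum(700-g[x0-4:x0+5],0)*1.;x=(w*np.arange(x0-4,x0+5)).sum()/w.sum()
    print("line",y,round(x,2),P(x,y,.02))
E
```

```text
20 [(213, 216, 216), (202, 205, 207), (193, 197, 199), (181, 186, 190), (174, 178, 182), (151, 151, 154), (96, 95, 100), (90, 135, 143), (91, 214, 221), (64, 241, 245), (57, 240, 244)]
24 [(227, 228, 228), (217, 219, 219), (216, 219, 220), (216, 219, 220), (193, 193, 193), (127, 119, 117), (107, 123, 124), (139, 215, 220), (77, 241, 246), (56, 240, 245), (58, 239, 244)]
28 [(213, 215, 216), (214, 217, 217), (214, 218, 218), (206, 207, 207), (160, 154, 154), (100, 100, 99), (119, 184, 189), (81, 239, 243), (59, 242, 246), (58, 239, 244), (58, 239, 243)]
32 [(213, 217, 217), (214, 219, 219), (214, 218, 217), (178, 176, 175), (83, 79, 78), (87, 149, 154), (101, 235, 239), (65, 242, 246), (56, 239, 244), (56, 239, 244), (58, 236, 240)]
36 [(215, 219, 218), (215, 218, 218), (185, 185, 184), (98, 93, 91), (91, 137, 140), (125, 230, 234), (72, 242, 247), (55, 240, 245), (59, 236, 241), (80, 207, 214), (134, 169, 172)]
40 [(214, 218, 218), (194, 195, 194), (125, 117, 115), (94, 107, 108), (120, 200, 205), (71, 241, 246), (54, 241, 246), (62, 227, 233), (101, 178, 184), (171, 188, 190), (224, 233, 233)]
44 [(207, 210, 210), (161, 157, 157), (94, 95, 95), (111, 179, 183), (80, 239, 244), (58, 242, 246), (71, 224, 229), (128, 184, 188), (200, 214, 214), (236, 243, 242), (238, 246, 244)]
line 164 322.51 [0.6347 0.1231]
line 172 321.26 [0.6137 0.1227]
line 180 319.6 [0.5926 0.1233]
line 188 318.27 [0.5718 0.123 ]
line 196 316.7 [0.551  0.1233]
line 204 315.32 [0.5305 0.1232]
line 212 313.82 [0.5101 0.1234]
line 220 312.33 [0.4898 0.1236]
line 228 310.86 [0.4696 0.1236]
```

```bash
python3 - <<'E'
from rig import arm
from h import *
c=arm.get_calibration("top")
P=lambda x,y,z:(lambda p:np.round([p@X,p@Y],4))(ray(c,(x,y),z))
for r,x in((24,28.4),(28,27.65),(32,27.05),(36,26.2),(40,25.5),(44,24.75)):print(P(295+x,140+r,.065))
n=np.load("w4.npz");c=dict(intrinsics=n["K"],cam_to_world=n["T"])
B=lambda u,v,z:(lambda p:np.round([p@X,p@Y],4))(ray_fish(c,(100+(u+.5)/4-.5,(v+.5)/4-.5),z))
print("end",B(502,104,.065),B(430,233,.065),B(375,340,.065),B(300,490,.065))
E
```

```text
[0.6228 0.1187]
[0.6126 0.1188]
[0.6025 0.1185]
[0.5923 0.1189]
[0.5823 0.1188]
[0.5722 0.1189]
end [0.6439 0.118 ] [0.6232 0.1176] [0.6064 0.1174] [0.5825 0.1177]
```

Top camera: end at 0.1187, line at 0.1232, so 4.5 mm to go. The wrist view says about 5.5 mm. I'll advance 4.2 mm, back off diagonally so both fingers leave together, lift, and look.

```bash
python3 - <<'E'
from rig import arm
from h import *
u,v=np.load("uv.npy");u,v=slide(arm,u,v,v+.0042,step=.0014,pr=1)
R=rot(1)
arm.move_l(W(u-.004,v-.0025,.032),R,feed=.01)
arm.move_l(W(u-.015,v-.012,.032),R,feed=.04);print(fb(arm)-np.load("bias.npy"))
arm.move_l(W(u-.015,v-.012,.2),R,feed=.15)
look(arm,"w5");c=arm.get_calibration("wrist")
arm.move_to(np.array([.42,.22,.25]),R)
t=arm.snapshot("top");cv2.imwrite("pics/t5.png",t[:,:,::-1]);cv2.imwrite("pics/t5c.png",cv2.resize(t[140:240,295:425],None,fx=6,fy=6,interpolation=cv2.INTER_CUBIC)[:,:,::-1])
print(arm.current_t())
E
```

```text
10.9 560.27 6.2 3.3
12.3 560.28 6.4 3.0
13.7 560.28 6.5 3.4
13.7 560.28 6.5 3.4
t 26.4833
[-0.16468524  0.06283551]
30.2667
```

View pics/t5c.png

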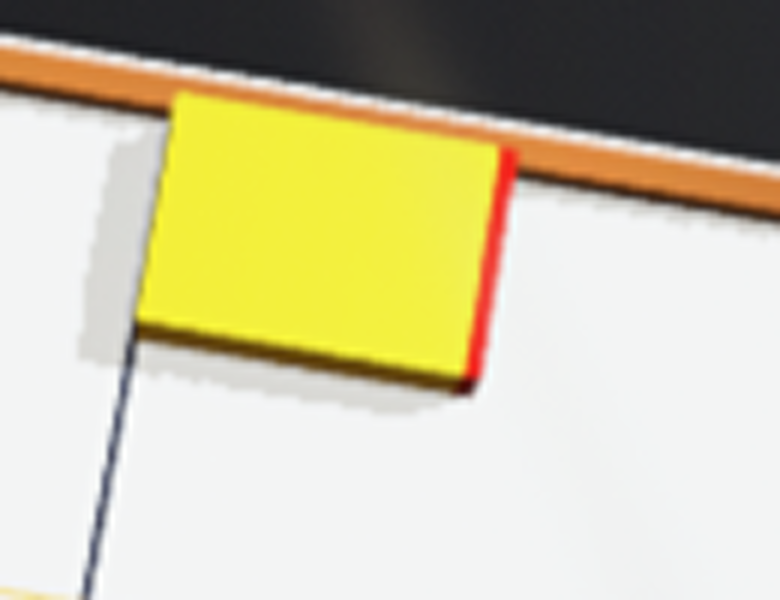

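View pics/w5.png

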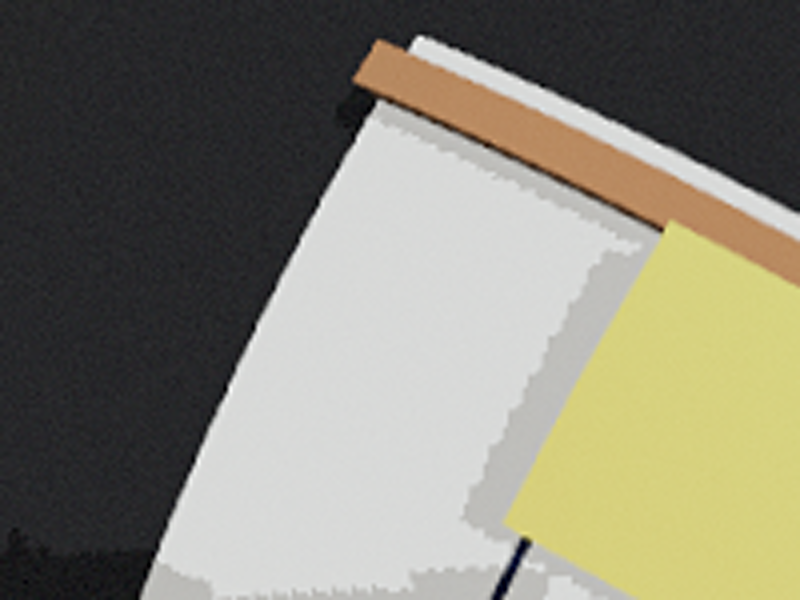

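Both views show the cheese flush along the fence, its end on the line. In the top crop the end's top edge runs (173,95)–(137,322) and the line (132,350)–(87,597). Numerical check next.

```bash
python3 - <<'E'
from rig import arm
from h import *
c=arm.get_calibration("top");t=cv2.imread("pics/t5.png").astype(float)
Pv=lambda x,y,z:np.round((lambda p:[p@X,p@Y])(ray(c,(x,y),z)),4)
for y in range(160,192,5):   # blue drops (white->yellow): red rise from dark or blue fall
    x0=int(295+(173-(y-156)*1.0)/6)
    b=t[y,x0-6:x0+8,0];r=t[y,x0-6:x0+8,2]
    i=np.where(b<130)[0][0];x=x0-6+i-1+(b[i-1]-138)/(b[i-1]-b[i]);print("end",y,round(x,2),Pv(x,y,.065),r[i-2:i+2],b[i-2:i+2])
for y in range(202,236,8):
    g=t[y].sum(1);x0=round(295+(132-(y-198)*6*45/247)/6);w=np.maximum(700-g[x0-4:x0+5],0);x=(w*np.arange(x0-4,x0+5)).sum()/w.sum();print("line",Pv(x,y,.02))
for u in((178,93),(500,147),(345,120)):print("far",Pv(295+(u[0]+.5)/6-.5,140+(u[1]+.5)/6-.5,.065))
E
```

```text
end 160 322.33 [0.6322 0.123 ] [185. 173. 196. 245.] [179. 160.  94.  59.]
end 165 321.59 [0.6195 0.1226] [216. 194. 188. 244.] [215. 192. 100.  57.]
end 170 320.57 [0.6068 0.1229] [216. 190. 178. 244.] [214. 192.  98.  56.]
end 175 319.87 [0.5942 0.1225] [216. 197. 183. 238.] [214. 198. 129.  61.]
end 180 318.86 [0.5816 0.1227] [215. 196. 183. 237.] [214. 198. 128.  61.]
end 185 318.13 [0.5692 0.1223] [203. 180. 224. 244.] [204. 149.  64.  56.]
end 190 317.13 [0.5566 0.1226] [203. 181. 224. 244.] [203. 149.  64.  56.]
line [0.5357 0.1226]
line [0.5152 0.1232]
line [0.4948 0.1237]
line [0.4746 0.1235]
line [0.4546 0.1236]
far [0.6452 0.1205]
far [ 0.6448 -0.0113]
far [0.6454 0.052 ]
```

```bash
python3 -c "
from rig import arm
print(arm.sign_off(),arm.current_t())"
```

```text
the job is handed in; nothing more can be done
the job is handed in; nothing more can be done
```

The job is handed in: the cheese was pressed home at about 10 N for just over a second, then slid along the fence at about 6–7 N. It now lies flush, its yellow end measured about 0.5 mm short of the line's centre, and the robot is clear after about 30 s.

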